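# Pack the last two thread spools into the round thread case

## Task

Open the round thread case by sliding its thumb latch to the left (as you face the latch), so that its sprung clear cover swings up and open by itself. Then pack the two spools of thread that stand on the table into the case with the five already there, one in the middle and six in a ring around it, all seven standing upright on the case floor, and leave the cover open. Set the spools down rather than dropping them, and leave the shears, the pin dish and the wooden clapper where they lie.

Things in the scene. Friction and masses are not known exactly. Their poses are not given: they have to be found in the camera images.
- case: round thread storage case, fixed to the table: grey base, 165 mm outside and 160 mm inside diameter, 62 mm high to its rim, closed by a clear cover that brings it to 116 mm. Origin: centre of its underside, on the table; z up; x points from the thumb latch (front, at -x) to the hinge (back, at +x). Facing the latch, +y is to the left.
- case_floor (a point): centre of the inner floor (grey felt liner), 6 mm above the table, 56 mm below the rim. Same axes as the case. Seven 50 mm spools fit the 160 mm inside only as one in the middle and six around it (ring radius 50 to 55 mm, neighbours 60 degrees apart); this leaves about 2.5 mm between neighbours.
- latch (a joint): thumb latch, slide in m: 0 = shut, grows along the case's +y (left, as you face it) to its stop at 0.020; starts at 0 to 0.003. From about 0.014 its steel hook is clear of the cover's lug and the cover is free. Takes about 2 N to slide; stays where it is left.
- latch_tab (a point): centre of the top face of the latch's upright black thumb tab, 82 mm above the table, 109 mm in front of the case's centre (towards its -x) and 14 mm plus the latch's value to +y of its centre line. The tab is 14 mm wide along the slide (y), 22 mm deep (x) and reaches from 44 to 82 mm above the table; the steel hook stands 11 mm nearer the case, the cover's wall 26 mm nearer and 116 mm high. It can be pinched across its 14 mm from above, or pushed from its -y side.
- cover (a joint): clear domed cover, hinged along y at the back of the rim (88 mm behind the case's centre, 62 mm above the table), angle in rad: 0 = shut, 2.2 = fully open (its stop). A spring (about 1 N at the lip) opens it in 1 to 2 s once the latch is clear and nothing is in its way, and holds it open, leaning 36 degrees back from vertical, away from the case.
- cover_lip (a point): the cover's lug at its front edge, under the latch hook when shut; when open it stands about 0.20 m above the table, behind the case.
- spool_a: spool of undyed thread standing on the table, 102 mm tall, about 0.11 kg. Origin: centre of its underside; z up its axis. Foot bevelled from 44 to 50 mm over the lowest 4 mm; thread 50 mm in diameter up to 62 mm, tapering to 30 mm at 72 mm; above that the bare white core tube, 20 mm in diameter, from 72 to 102 mm: grip it there, since among its neighbours there is no room beside the thread.
- spool_b: the second spool to be packed, standing on the table; identical to the other spools (see spool_a).
- spool_mid: spool already in the case, in the middle; identical to the other spools (see spool_a).
- spool_1: loose spool already in the case, in the ring, at one end of the row of four, next to the gap; spool_1 to spool_4 stand in this order about 60 degrees apart, counter-clockwise from above, and the gap for two more follows spool_4; identical to the other spools (see spool_a).
- spool_2: loose spool already in the case, in the ring; spool_1 to spool_4 stand in this order about 60 degrees apart, counter-clockwise from above, and the gap for two more follows spool_4; identical to the other spools (see spool_a).
- spool_3: loose spool already in the case, in the ring; spool_1 to spool_4 stand in this order about 60 degrees apart, counter-clockwise from above, and the gap for two more follows spool_4; identical to the other spools (see spool_a).
- spool_4: loose spool already in the case, in the ring, at one end of the row of four, next to the gap; spool_1 to spool_4 stand in this order about 60 degrees apart, counter-clockwise from above, and the gap for two more follows spool_4; identical to the other spools (see spool_a).
- shears: dressmaker's shears lying flat, 225 mm long, 17 mm high, bystander. Origin under the pivot, x to the points.
- pin_dish: round steel dish of pins, 106 mm in diameter, 24 mm high, bystander. Origin: centre of its underside.
- clapper: tailor's clapper, wooden block 200 x 60 x 42 mm (long along its x), bystander. Origin: centre of its underside.
There are look-alikes about, which are no part of the job. Leave any orange or turquoise look-alike of the spool_a alone.

How it is judged:
By the outcome, as a careful person would: the job done as asked, in the order asked, and still so for the second after the job is handed in, with the robot touching nothing.
It also fails if it takes over 67 s, if anything falls off the work surface, if the arm or the gripper's body presses on something with over 40 N, if the wrist force passes 120 N, or if a joint passes its speed limit or range.

## Robot

A 6-joint arm with a two-finger parallel gripper is mounted at the origin on the work surface. World frame = base frame: x ahead of the robot, y to its left, z up, the work surface at z = 0. Lengths are in m, angles in rad, forces in N, time in s.
With the tool pointing down it reaches from about 0.225 to 0.875 m from the base axis. Payload 3.4 kg.
Tool frame: the origin (TCP) lies on the centre line of the jaws, within the pads' length; the fingertips stand 17 mm ahead of it and the grasp point (between the pads) lies 2 mm behind it; z points along the fingers, y is the line along which they close (so a half turn about z gives the same grasp; the last joint's range is limited). The gripper opens to 85 mm and grips with 20 to 120 N. Pads are 22 mm wide; open, the fingers measure 114 mm over their backs; the gripper's body (76 mm by 85 mm) begins 54 mm behind the grasp point. The pads swing forward as they close: fully open they stand 13 mm farther back than shut.
Start: joints at [1.031, 0.276, 1.505, -0, 1.361, -0.121], TCP at [0.234, 0.525, 0.218] pointing down, gripper open.
Joint ranges: [-2.89, 2.89], [-0.75, 2.08], [0.22, 2.7], [-1.18, 4.32], [0.11, 2.71], [-2.7, 2.7]. Speed limits (rad/s): [2.57, 2.57, 3.14, 3.14, 3.14, 3.14].

## Interface

Orientations are given as a unit quaternion [w, x, y, z].
In Python, from rig import manip gives the robot as it stands.
- The arm moves only by the tool move_arm, never from a script. Its argument "steps" is one flat list of numbers, 7 for each row, row after row: the turn, a rotation vector about the world's x, y, z normalised to -1 to 1, where 1 is 360 degrees, then the shift along the world's x, y, z normalised to -1 to 1, where 1 is 1 m, then the opening, from -1 (shut) to 1 (fully open). A call has exactly 10 rows; each row is the pose to reach, as a shift and turn from the pose commanded when the call began, turning the shorter way round; what a row does not reach only later rows make up. A row lasts 1/10 s, in which the tool goes at most 50 mm and 8.59 degrees, less where a joint would pass 70% of its speed; a pose out of reach is approached as far as the arm can. A call with a number of a shift or a turn outside -1 to 1 is refused whole. A call with a gripper value outside its range is refused whole. The fingers move at their own pace and stop on an object; "squeeze" is the grip in N (left out, the last holds). Time passes only in rows, so rows that repeat a pose let the fingers close, or fill a call up. It gives the time, the measured TCP pose, the force, the opening and the grip force at its end, in the units of the state.
- manip.get_state(): the state, without advancing time (a new reading comes with each control period).
- manip.get_image(name): name is "scene" or "top" or "wrist"; returns a dict with "pixels" (420x560x3 uint8, blue, green, red), "fx", "fy", "cx", "cy" (pixels), "R" (3x3) and "t" (3): a world point X has camera coordinates R X + t. Camera axes: x right, y down, z forward; pixel columns grow to the right and rows downward; lengths in m; the calibration is good to about 2 mm. The wrist camera is an equidistant fisheye: a pixel r from the principal point sees the ray r / f radians off the axis. A picture is of the moment at which its call begins. There is no depth.
- manip.sign_off(): hands the job in; it is judged then, once.
The state is a dict: "clock": time; "qpos": joint angles; "qd": joint speeds; "effort": joint torques, N m; "position": TCP position; "ee_rot": TCP orientation; "contact_force": force on the tool from outside, world axes, zero at the start; "moment": the same for the moment, N m; "width": finger opening in m; "gripper_force": force on a finger pad.
Only numpy, scipy, OpenCV 4.12 (cv2) and the standard library are available. Lean on these libraries where they do the work, as an engineer would, in place of code of your own. Each camera call takes 0.05 s, during which the arm holds its last target. There are 200 camera calls.

## Working session

There is one attempt and no reset: what is moved stays moved. The work goes in short steps, Python scripts to look and compute and a tool call to move; the robot and the scene stay as the last step left them, time stands still between calls to the robot, and variables do not carry over. Pictures are saved under pics/ and viewed, at most 10 in all, crops included, and the job is handed in when it is done.

Besides the shell and the picture viewer there is one more tool, called after "Emit:" as a command line: name --argument value ..., lists and objects as JSON in quotes. move_arm: Moves the arm, as the interface text tells. Scaled input: -1 to 1 covers 1 m each way for a shift and 360 degrees each way for a turn. Its arguments: {"type":"object","properties":{"steps":{"type":"array"},"squeeze":{"type":"number"}},"required":["steps"]}

```bash
mkdir -p pics; ls; cat > h.py <<'E'
import numpy as np, cv2
from rig import manip
def ray(im,u,v,fish=False):
    x=(u-im["cx"])/im["fx"]; y=(v-im["cy"])/im["fy"]
    R=np.array(im["R"]);t=np.array(im["t"])
    if fish:
        th=np.hypot(x,y); s=np.sin(th)/th if th>1e-9 else 1
        d=np.array([x*s,y*s,np.cos(th)])
    else: d=np.array([x,y,1.])
    return -R.T@t, R.T@d
def onz(im,u,v,z,fish=False):
    o,d=ray(im,u,v,fish); return o+d*(z-o[2])/d[2]
def proj(im,X,fish=False):
    c=np.array(im["R"])@np.array(X)+np.array(im["t"])
    if fish:
        r=np.hypot(c[0],c[1]); th=np.arctan2(r,c[2]); k=th/max(r,1e-9)
        return im["fx"]*c[0]*k+im["cx"], im["fy"]*c[1]*k+im["cy"]
    return im["fx"]*c[0]/c[2]+im["cx"], im["fy"]*c[1]/c[2]+im["cy"]
E
python3 - <<'E'
from h import *
import pickle
for n in ["top","scene"]:
    im=manip.get_image(n); pickle.dump(im,open(f"pics/{n}0.pkl","wb")); cv2.imwrite(f"pics/{n}0.png",cv2.resize(im["pixels"],(800,600),interpolation=cv2.INTER_CUBIC))
    print(n,im["fx"],im["cx"],im["cy"],-np.array(im["R"]).T@np.array(im["t"]), np.round(im["R"],3).tolist())
s=manip.get_state(); print(s)
E
```

```text
pics
top 398.9139448554203 273.86383628287234 213.2488899347629 [0.42010017 0.03544222 0.90953103] [[-0.028, -1.0, -0.009], [-0.989, 0.029, -0.142], [0.143, 0.005, -0.99]]
scene 403.02901043162404 275.5234897811774 205.40449548293472 [ 1.16782182 -0.20883141  0.83737001] [[0.406, 0.914, -0.011], [0.689, -0.314, -0.653], [-0.6, 0.257, -0.757]]
{'clock': 0.1, 'qpos': array([ 1.03098767e+00,  2.76546728e-01,  1.50600802e+00,  1.32932680e-05,
        1.36076040e+00, -1.20996617e-01]), 'qd': array([ 0.00055122,  0.00053612, -0.00325166, -0.00068661,  0.00040113,
       -0.00030757]), 'effort': array([ 1.30602810e-03, -4.17697477e+01, -2.46405047e+01, -1.19339406e-04,
        5.85678368e-03,  3.27266662e-06]), 'position': array([0.233571  , 0.52486095, 0.21711714]), 'ee_rot': array([-2.85557225e-04,  2.07880217e-01,  9.78153911e-01, -8.12555942e-04]), 'contact_force': array([ 0.27330546, -0.36151062,  0.73226831]), 'moment': array([ 0.0140387 , -0.00917721, -0.00969827]), 'gripper_force': 0.0, 'width': 0.08568872702197732}
```

View pics/top0.png

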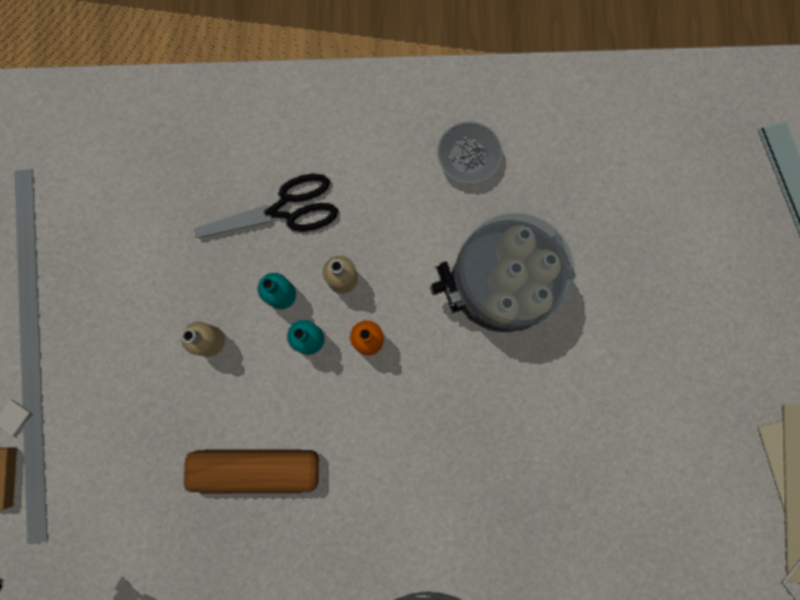

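View pics/scene0.png

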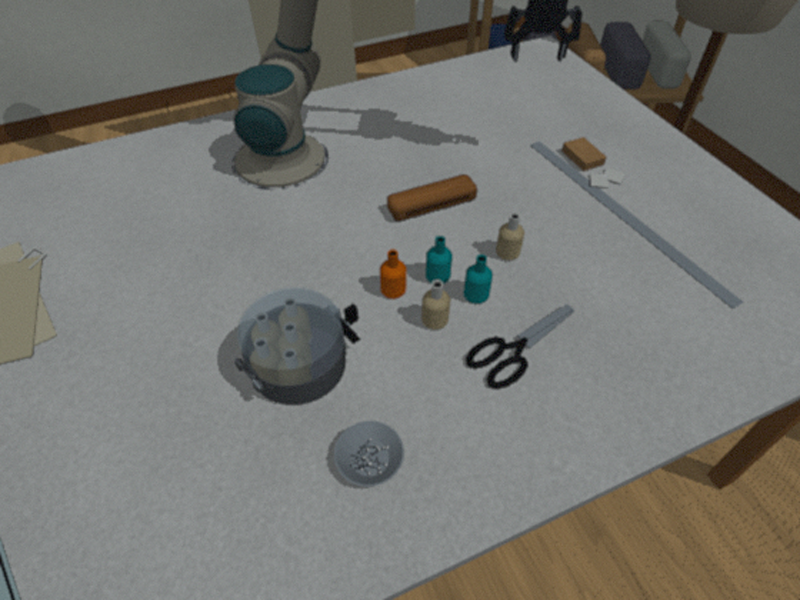

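Top view (800x600): the two tan spools have tube tops at (339,267) and (189,337). The case is centred near (513,272), with the latch on its left at (445,280) and the gap toward the upper left. The turquoise and orange decoys stand between the spools. I'll zoom in on the case next.

```bash
python3 - <<'E'
from h import *
import pickle
im=pickle.load(open("pics/top0.pkl","rb")); p=im["pixels"]
a=cv2.resize(p[140:240,290:410],None,fx=6,fy=6,interpolation=cv2.INTER_CUBIC)[:600]
cv2.imwrite("pics/case_zoom.png",cv2.convertScaleAbs(a,alpha=1.5))
# tan spool blobs
hsv=cv2.cvtColor(p,cv2.COLOR_BGR2HSV)
m=cv2.inRange(hsv,(10,60,70),(28,140,255))
n,l,st,c=cv2.connectedComponentsWithStats(m)
for i in range(1,n):
    if 100<st[i,4]<1500: print(st[i],c[i])
for (u,v) in [(339*.7,267*.7),(189*.7,337*.7)]: print(onz(im,u,v,.102))
E
```

```text
[277   0  17  23 132] [283.62121212  10.8030303 ]
[327   0  26  33 168] [337.375       17.14880952]
[370   0  17  24 110] [379.32727273  10.7       ]
[226 179  24  23 294] [237.6292517  191.13605442]
[128 225  23  24 299] [140.33110368 236.55852843]
[ 547  284   13  116 1196] [554.02006689 336.58779264]
[0.59368327 0.11315809 0.102     ]
[0.49827856 0.32839082 0.102     ]
```

View pics/case_zoom.png

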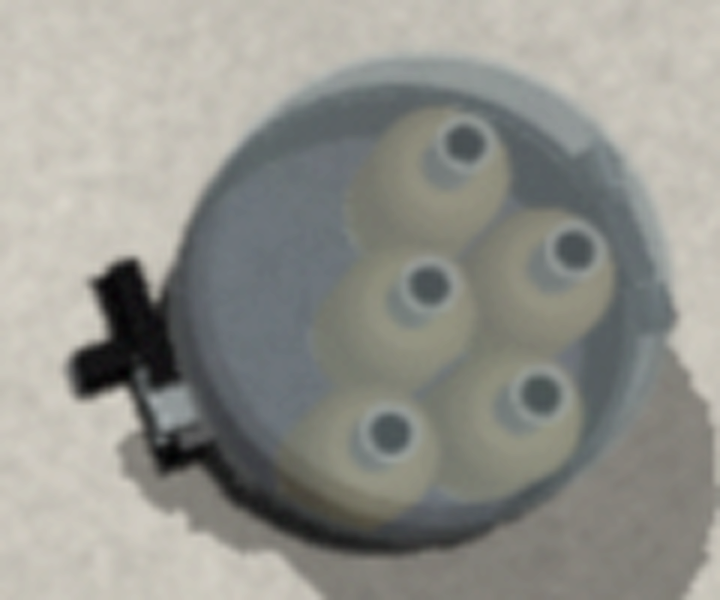

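The zoom shows tube tops at (466,143), (574,251), (430,286, the middle one), (542,396) and (390,433). The tab is near (100,365), and the slide rail runs from (175,460) to (120,265). The gap is on the latch side, upper left.

```bash
python3 - <<'E'
from h import *
import pickle
im=pickle.load(open("pics/top0.pkl","rb"))
P=[]
for u,v in [(390,433),(542,396),(574,251),(466,143),(430,286)]:
    x=onz(im,290+(u-2.5)/6,140+(v-2.5)/6,.108); P.append(x); print(x.round(4))
mid=P[4]
for q in P[:4]: d=q-mid; print(np.linalg.norm(d).round(4),np.degrees(np.arctan2(d[1],d[0])).round(1))
tab=onz(im,290+(92)/6,140+(366)/6,.082)
a=onz(im,290+(175)/6,140+(460)/6,.06);b=onz(im,290+(120)/6,140+(265)/6,.06)
print("tab",tab, "rail",a,b, np.degrees(np.arctan2(*(b-a)[[1,0]])))
# case outline at rim via lower edge: base circle; check in scene
im2=pickle.load(open("pics/scene0.pkl","rb"))
# two view triangulation checks: spools tops in scene
for (u,v),z in [((437,287),.102),((515,218),.102),((289,328),.108),((354,313),.082)]:
    print(onz(im2,u*.7,v*.7,z).round(4))
E
```

```text
[ 0.534  -0.1246  0.108 ]
[ 0.5451 -0.1766  0.108 ]
[ 0.5949 -0.1908  0.108 ]
[ 0.6339 -0.1563  0.108 ]
[ 0.5842 -0.141   0.108 ]
0.0528 161.8
0.0528 -137.6
0.0509 -77.8
0.052 -17.1
tab [ 0.56350495 -0.02766179  0.082     ] rail [ 0.53234428 -0.05767927  0.06      ] [ 0.60411139 -0.04091089  0.06      ] 13.15122169155719
[0.6023 0.1142 0.102 ]
[0.5077 0.3271 0.102 ]
[ 0.5871 -0.1422  0.108 ]
[ 0.5812 -0.0304  0.082 ]
```

Emit:
move_arm --steps '[0, 0, -0.02, 0.02, -0.035, 0, 0, 0, 0, -0.04, 0.05, -0.08, 0, 0, 0, 0, -0.06, 0.08, -0.13, 0, 0, 0, 0, -0.08, 0.105, -0.175, 0, 0, 0, 0, -0.1, 0.13, -0.22, 0, 0, 0, 0, -0.12, 0.155, -0.26, 0, 0, 0, 0, -0.14, 0.18, -0.3, 0, 0, 0, 0, -0.142, 0.205, -0.345, 0, 0, 0, 0, -0.142, 0.23, -0.385, 0, 0, 0, 0, -0.142, 0.255, -0.425, 0, 0]'

```text
clock: 1.1
position: [0.4863, 0.103, 0.2178]
ee_rot: [-0.0, 0.61, 0.793, 0.0]
contact_force: [0.9, 1.3, 0.6]
width: 0.0426
gripper_force: 0.0
```

Emit:
move_arm --steps '[0, 0, 0, 0.02, -0.035, 0, 0, 0, 0, 0, 0.04, -0.07, 0, 0, 0, 0, 0, 0.06, -0.1, 0, 0, 0, 0, 0, 0.071, -0.12, 0, 0, 0, 0, 0, 0.071, -0.12, 0, 0, 0, 0, 0, 0.071, -0.12, 0, 0, 0, 0, 0, 0.071, -0.12, 0, 0, 0, 0, 0, 0.071, -0.12, 0, 0, 0, 0, 0, 0.071, -0.12, 0, 0, 0, 0, 0, 0.071, -0.12, 0, 0]'

```text
clock: 2.1
position: [0.5567, -0.0144, 0.2182]
ee_rot: [0.0, 0.609, 0.793, 0.0]
contact_force: [-0.1, -1.1, -0.0]
width: 0.0426
gripper_force: 0.0
```

```bash
python3 - <<'E'
from h import *
import pickle
im=manip.get_image("wrist"); pickle.dump(im,open("pics/w1.pkl","wb")); cv2.imwrite("pics/w1.png",cv2.resize(im["pixels"],(800,600),interpolation=cv2.INTER_CUBIC))
print(im["fx"],im["cx"],im["cy"],-np.array(im["R"]).T@np.array(im["t"]), np.round(im["R"],3).tolist())
for X in [(0.5635,-0.0277,.082),(0.584,-.141,.108)]: print(np.array(proj(im,X,True))/.7)
s=manip.get_state(); print(s["clock"],s["position"],s["ee_rot"],s["qpos"],s["contact_force"])
E
```

```text
325.19226210127806 280.8904640349541 213.0604380097939 [0.53954112 0.05470639 0.37434953] [[0.966, 0.258, 0.001], [0.247, -0.927, 0.281], [0.074, -0.271, -0.96]]
[403.61803344 304.7679012 ]
[390.13784837 471.95935605]
2.15 [ 0.55677722 -0.01451633  0.21811976] [1.42548724e-04 6.09231209e-01 7.92992626e-01 9.43973128e-05] [-1.51013311e-01  2.48446269e-01  1.54311704e+00  2.82993553e-05
  1.34968852e+00 -4.11634320e-01] [0.10311695 0.24656178 0.13371155]
```

View pics/w1.png

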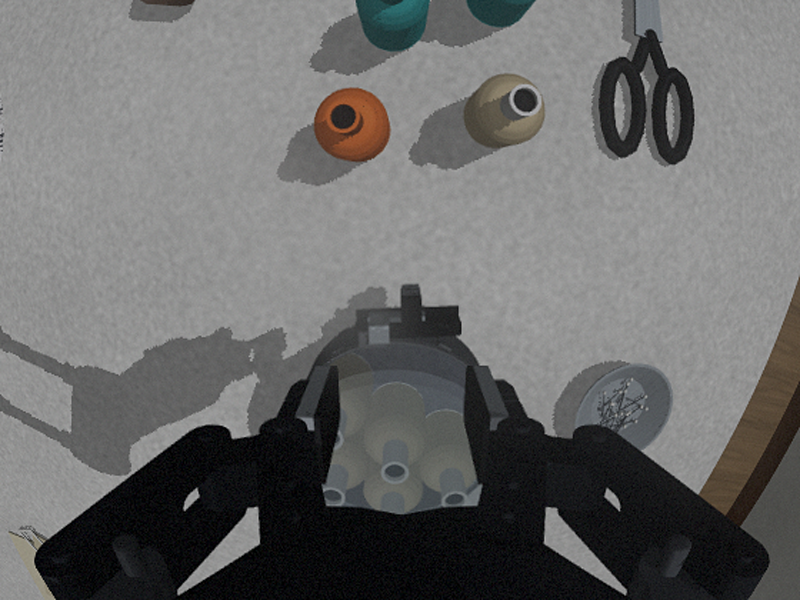

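The wrist view shows the tab's 18 px wide top at about u=410, v=290–325, with the rail horizontal in the image, so the tool's y axis is lined up with the slide. The hook is at (378,332).

```bash
python3 - <<'E'
from h import *
import pickle
im=pickle.load(open("pics/w1.pkl","rb"))
p=im["pixels"]; g=cv2.cvtColor(p,cv2.COLOR_BGR2GRAY)
for v in range(196,240,3): print(v,g[v,274:326:2])
for u,v in [(410,285),(410,292),(401,300),(419,300),(410,310),(410,325)]: print((u,v),onz(im,u*.7,v*.7,.082,True).round(4))
E
```

```text
196 [147 145 148 148 148 153 143 147 150 146 147 146 151 156 151 151 151 147
 150 152 148 147 148 146 149 153]
199 [147 141 143 139  96  83  77  75  75  73 152 150 153 149 155 148 154 154
 161 159 146 149 148 150 154 156]
202 [146 148 145 101  64  56  49  58  51  51 134 150 148 153 154 153 147 147
 147 155 158 153 149 143 152 153]
205 [145 150 147  99  69  63  62  57  47  54 117 151 154 153 145 144 154 152
 152 156 156 151 144 143 144 147]
208 [141 147 150  99  45  46  37  46  38  40  60 153 155 151 153 152 148 146
 150 155 157 153 150 146 142 151]
211 [139 142 143  99  47  49  47  45  48  41  33 152 145 146 147 148 144 143
 144 147 150 153 152 148 152 154]
214 [140 109 127  94  46  49  51  44  37  41  39  81 117 116 118 119 116  87
  86  87  63  65  63  53 146 150]
217 [ 59  58  56  52  45  52  43  44  45  40  44  48  41  41  43  38  37  35
  37  37  38  40  40  32 146 145]
220 [ 71  66  67  63  49  54  47  47  44  44  37  65  34  39  41  39  37  35
  36  35  37  32  36  39 151 152]
223 [ 85  84  81  71  46  46  46  44  50  41  38 113  29  37  40  37  30  36
  39  32  37  38  36  31 151 156]
226 [ 53  51  46  51  54  50  49  50  48  41  41  37  31  34  36  39  39  42
  38  37  35  35  39  42  30 157]
229 [ 57  53  55  54  54  44  45  47  42  43  43  41  40  34  37  34  31  35
  38  38  38  32  33  35  22 150]
232 [ 55  55  58  54  49  49  47  46  46  44  41  38  44  44  40  37  37  40
  35  33  32  30  37  36  28 150]
235 [ 50  54  51  50  53  47  46  48  44  42  45  41  42  40  39  38  38  43
  44  45  47  47  46 125 149 146]
238 [ 62  67  65  63  58  56  62  59  53  55  52  51  55  53  50  54  42  49
  49  52  52  56  52  51  79 152]
(410, 285) [ 0.564  -0.0137  0.082 ]
(410, 292) [ 0.5653 -0.0183  0.082 ]
(401, 300) [ 0.561 -0.025  0.082]
(419, 300) [ 0.5724 -0.022   0.082 ]
(410, 310) [ 0.5685 -0.0301  0.082 ]
(410, 325) [ 0.5712 -0.0401  0.082 ]
```

Emit:
move_arm --steps '[0, 0, 0, 0.01, -0.009, -0.02, 0, 0, 0, 0, 0.01, -0.009, -0.05, 0, 0, 0, 0, 0.01, -0.009, -0.08, 0, 0, 0, 0, 0.01, -0.009, -0.1, 0, 0, 0, 0, 0.01, -0.009, -0.12, 0, 0, 0, 0, 0.01, -0.009, -0.13, 0, 0, 0, 0, 0.01, -0.009, -0.137, 0, 0, 0, 0, 0.01, -0.009, -0.137, 0, 0, 0, 0, 0.01, -0.009, -0.137, 0, 0, 0, 0, 0.01, -0.009, -0.137, 0]'

```text
clock: 3.15
position: [0.5678, -0.0241, 0.0819]
ee_rot: [0.001, 0.61, 0.793, 0.001]
contact_force: [-0.3, -0.3, 0.4]
width: 0.0425
gripper_force: 0.0
```

Emit:
move_arm --squeeze 25 --steps '[0, 0, 0, 0, 0, 0, -1, 0, 0, 0, 0, 0, 0, -1, 0, 0, 0, 0, 0, 0, -1, 0, 0, 0, 0, 0, 0, -1, 0, 0, 0, 0, 0, 0, -1, 0, 0, 0, 0, 0, 0, -1, 0, 0, 0, 0, 0, 0, -1, 0, 0, 0, 0, 0, 0, -1, 0, 0, 0, 0, 0, 0, -1, 0, 0, 0, 0, 0, 0, -1]'

```text
clock: 4.15
position: [0.567, -0.024, 0.0809]
ee_rot: [0.0, 0.61, 0.793, 0.0]
contact_force: [-0.7, -0.0, 0.3]
width: -0.0002
gripper_force: 0.0
```

```bash
python3 - <<'E'
from h import *
import pickle
im=manip.get_image("wrist"); pickle.dump(im,open("pics/w2.pkl","wb"))
t=manip.get_image("top"); pickle.dump(t,open("pics/t2.pkl","wb"))
a=cv2.convertScaleAbs(im["pixels"][140:340,160:400],alpha=1.6)
a=cv2.resize(a,(600,500),interpolation=cv2.INTER_CUBIC)
b=cv2.resize(im["pixels"],(1,1))
cv2.imwrite("pics/w2.png",a)
s=manip.get_state(); X=s["position"]; print(X,(np.array(proj(im,X,True))-[160,140])*2.5, (np.array(proj(im,X-[0,0,.017],True))-[160,140])*2.5,(np.array(proj(im,(.569,-.032,.082),True))-[160,140])*2.5)
E
```

```text
[ 0.56698506 -0.02405403  0.08094213] [295.64040739 298.90007998] [296.12633664 268.28561739] [295.29433412 335.76339719]
```

View pics/w2.png

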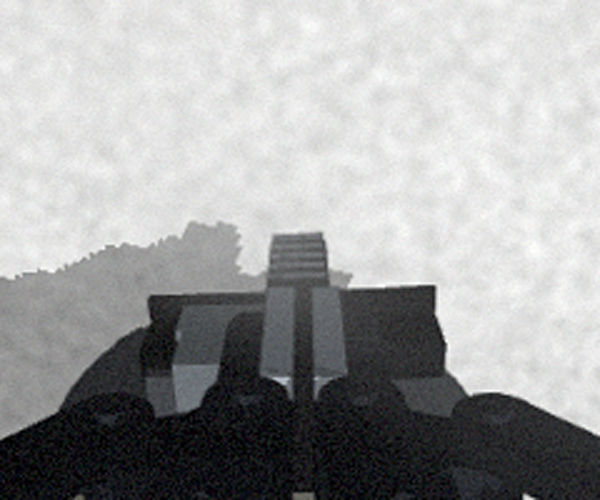

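The fingers have closed to zero width, but the tab's ridged outer face is still visible at (300,235–285), just past the fingertips. I'll check the actual fingertip height in the scene view.

```bash
python3 - <<'E'
from h import *
import pickle
im=manip.get_image("scene"); pickle.dump(im,open("pics/s2.pkl","wb"))
p=im["pixels"].copy()
s=manip.get_state(); X=s["position"]
u0,v0=[int(k) for k in proj(im,X)]
a=cv2.convertScaleAbs(p[v0-50:v0+50,u0-60:u0+60],alpha=1.6)
a=cv2.resize(a,(720,600),interpolation=cv2.INTER_CUBIC)
cv2.imwrite("pics/s2.png",a)
for Y in [X,X-[0,0,.017],X+[0,0,.052],(.569,-.032,.082)]: print((np.array(proj(im,Y))-[u0-60,v0-50])*6)
E
```

```text
[360.92169827 302.27527017]
[363.49688781 328.58655142]
[352.60759951 217.328284  ]
[344.20474918 310.41773608]
```

View pics/s2.png

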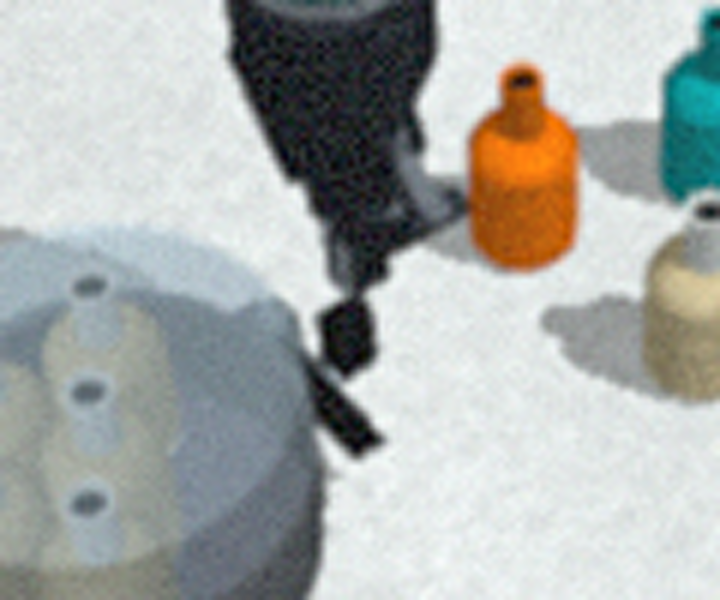

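The scene view settles it: the fingertips end at crop (355,292), at or above the tab's top at (345,300), while the stated geometry puts them at (363,328). So the real tips are about 20–25 mm higher than the stated tip offset implies. I'll open, go lower, and close again, using the finger width to confirm the grip.

Emit:
move_arm --steps '[0, 0, 0, 0, 0, 0, 0, 0, 0, 0, 0, 0, 0, 0, 0, 0, 0, 0, 0, 0, 0, 0, 0, 0, 0, 0, -0.004, 0, 0, 0, 0, 0, 0, -0.008, 0, 0, 0, 0, 0, 0, -0.012, 0, 0, 0, 0, 0, 0, -0.016, 0, 0, 0, 0, 0, 0, -0.02, 0, 0, 0, 0, 0, 0, -0.02, 0, 0, 0, 0, 0, 0, -0.02, 0, 0, 0, 0, 0, 0, -0.02, 0]'

```text
validation failed for argument at $.st...
```

Emit:
move_arm --squeeze 25 --steps '[0, 0, 0, 0, 0, 0, -1, 0, 0, 0, 0, 0, 0, -1, 0, 0, 0, 0, 0, 0, -1, 0, 0, 0, 0, 0, 0, -1, 0, 0, 0, 0, 0, 0, -1, 0, 0, 0, 0, 0, 0, -1, 0, 0, 0, 0, 0, 0, -1, 0, 0, 0, 0, 0, 0, -1, 0, 0, 0, 0, 0, 0, -1, 0, 0, 0, 0, 0, 0, -1]'

```text
clock: 5.3
position: [0.5669, -0.024, 0.0809]
ee_rot: [0.0, 0.61, 0.793, 0.0]
contact_force: [0.3, -0.8, -0.7]
width: 0.0003
gripper_force: 0.0
```

Emit:
move_arm --steps '[0, 0, 0, 0, 0, 0, 0, 0, 0, 0, 0, 0, 0, 0, 0, 0, 0, 0, 0, 0, 0, 0, 0, 0, 0, 0, 0, 0, 0, 0, 0, 0, 0, -0.005, 0, 0, 0, 0, 0, 0, -0.01, 0, 0, 0, 0, 0, 0, -0.015, 0, 0, 0, 0, 0, 0, -0.02, 0, 0, 0, 0, 0, 0, -0.02, 0, 0, 0, 0, 0, 0, -0.02, 0]'

```text
clock: 6.3
position: [0.5669, -0.024, 0.0607]
ee_rot: [-0.0, 0.61, 0.793, -0.0]
contact_force: [0.3, 0.7, -0.0]
width: 0.0428
gripper_force: 0.0
```

Emit:
move_arm --squeeze 25 --steps '[0, 0, 0, 0, 0, 0, -1, 0, 0, 0, 0, 0, 0, -1, 0, 0, 0, 0, 0, 0, -1, 0, 0, 0, 0, 0, 0, -1, 0, 0, 0, 0, 0, 0, -1, 0, 0, 0, 0, 0, 0, -1, 0, 0, 0, 0, 0, 0, -1, 0, 0, 0, 0, 0, 0, -1, 0, 0, 0, 0, 0, 0, -1, 0, 0, 0, 0, 0, 0, -1]'

```text
clock: 7.3
position: [0.567, -0.024, 0.0611]
ee_rot: [0.0, 0.61, 0.793, 0.0]
contact_force: [-2.5, -0.3, 6.2]
width: 0.0129
gripper_force: 26.3
```

Emit:
move_arm --steps '[0, 0, 0, 0.003, 0.001, 0, -1, 0, 0, 0, 0.006, 0.0016, 0, -1, 0, 0, 0, 0.009, 0.0024, 0, -1, 0, 0, 0, 0.012, 0.0032, 0, -1, 0, 0, 0, 0.015, 0.004, 0, -1, 0, 0, 0, 0.0175, 0.0047, 0, -1, 0, 0, 0, 0.0175, 0.0047, 0, -1, 0, 0, 0, 0.0175, 0.0047, 0, -1, 0, 0, 0, 0.0175, 0.0047, 0, -1, 0, 0, 0, 0.0175, 0.0047, 0, -1]'

```text
clock: 8.3
position: [0.5836, -0.0188, 0.061]
ee_rot: [-0.001, 0.61, 0.793, -0.0]
contact_force: [-3.7, 1.3, 6.6]
width: 0.0131
gripper_force: 26.4
```

```bash
python3 - <<'E'
from h import *
import pickle
im=manip.get_image("scene"); pickle.dump(im,open("pics/s3.pkl","wb"))
cv2.imwrite("pics/s3.png",cv2.convertScaleAbs(cv2.resize(im["pixels"][100:320,100:440],(680,440)),alpha=1.4))
print(manip.get_state()["contact_force"])
E
```

```text
[-1.92704281  0.80659149  6.25784384]
```

View pics/s3.png

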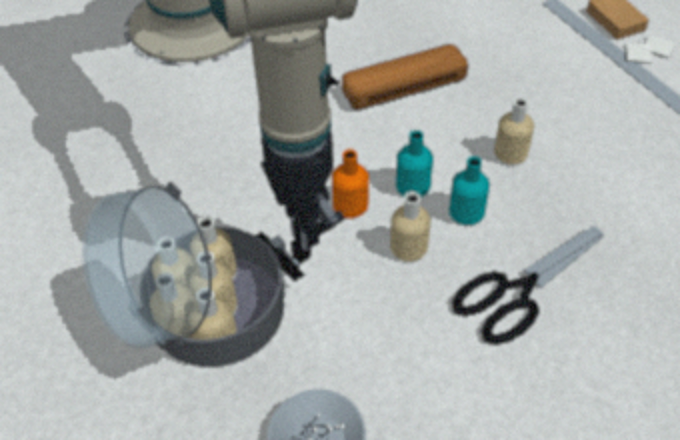

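The cover is swinging open on the right side of the case, clear of the gripper. Next I release and lift, then measure spool_a from the wrist view.

Emit:
move_arm --steps '[0, 0, 0, 0, 0, 0, 0, 0, 0, 0, 0, 0, 0, 0, 0, 0, 0, 0, 0, 0, 0, 0, 0, 0, 0, 0, 0.01, 0, 0, 0, 0, 0, 0, 0.03, 0, 0, 0, 0, 0, 0, 0.06, 0, 0, 0, 0, 0, 0.02, 0.1, 0, 0, 0, 0, 0, 0.05, 0.13, 0, 0, 0, 0, 0, 0.07, 0.15, 0, 0, 0, 0, 0, 0.07, 0.15, 0, 0, 0, 0, 0, 0.07, 0.15, 0]'

```text
validation failed for argument at $.st...
```

```bash
python3 - <<'E'
from h import *
import pickle
s=manip.get_state(); print(s["clock"],s["position"],s["width"],s["qpos"])
for n in ["wrist","top"]:
    im=manip.get_image(n); pickle.dump(im,open(f"pics/{n}4.pkl","wb")); p=im["pixels"]; f=n=="wrist"
    hsv=cv2.cvtColor(p,cv2.COLOR_BGR2HSV)
    print(n,np.array(proj(im,(.594,.113,.102),f)),np.array(proj(im,(.498,.328,.102),f)))
    # dark bore ellipse inside bright tube ring: search near prediction
    for X in [(.594,.113,.102),(.498,.328,.102)]:
        u,v=[int(round(k)) for k in proj(im,X,f)]
        w=30 if f else 12
        if not(w<u<560-w and w<v<420-w): print("out");continue
        c=p[v-w:v+w,u-w:u+w]; hc=hsv[v-w:v+w,u-w:u+w]; g=cv2.cvtColor(c,cv2.COLOR_BGR2GRAY)
        m=((g<85)).astype(np.uint8)
        nn,l,st,ce=cv2.connectedComponentsWithStats(m)
        for i in range(1,nn):
            if st[i,4]>5: 
                q=ce[i]+[u-w,v-w]; print("  dark",st[i],q,onz(im,*q,.102,f).round(4))
    cv2.imwrite(f"pics/{n}4.png",p)
E
```

```text
8.35 [ 0.58362411 -0.0188067   0.06102654] 0.012952093402875594 [-1.51685970e-01  4.16579996e-01  1.71072376e+00  6.15543598e-04
  1.01610890e+00 -4.11722634e-01]
wrist [394.92147148 -12.32143203] [ 288.40640274 -265.28961221]
out
out
top [237.37420093 186.7476051 ] [132.48853326 236.03111412]
  dark [ 7  8  7  6 33] [235.09090909 185.75757576] [0.5962 0.1177 0.102 ]
  dark [ 9 14  8  5 18] [238.05555556 191.27777778] [0.5844 0.1117 0.102 ]
  dark [14 15 10  9 50] [244.66 195.5 ] [0.5752 0.0983 0.102 ]
  dark [ 9  8  6  6 30] [131.36666667 234.36666667] [0.5015 0.3304 0.102 ]
  dark [15  8  7 10 37] [137.91891892 236.75675676] [0.4962 0.3169 0.102 ]
  dark [19 17  5  7 25] [141.48 244.48] [0.4803 0.3093 0.102 ]
```

Emit:
move_arm --steps '[0, 0, 0, 0, 0, 0, 0.01, 0, 0, 0, 0, 0, 0, 0.01, 0, 0, 0, 0, 0, 0, 0.01, 0, 0, 0, 0, 0, 0.01, 0.01, 0, 0, 0, 0, 0, 0.04, 0.01, 0, 0, 0, 0, 0, 0.08, 0.01, 0, 0, 0, 0, 0.02, 0.12, 0.01, 0, 0, 0, 0, 0.05, 0.15, 0.01, 0, 0, 0, 0, 0.06, 0.15, 0.01, 0, 0, 0, 0, 0.06, 0.15, 0.01]'

```text
clock: 9.45
position: [0.5847, 0.0419, 0.2121]
ee_rot: [0.001, 0.609, 0.793, 0.001]
contact_force: [-0.1, -0.6, -0.1]
width: 0.043
gripper_force: 0.0
```

```bash
cat > spool.py <<'E'
from h import *
import pickle,sys
tag=sys.argv[1]; Xs=eval(sys.argv[2])
s=manip.get_state(); print(s["clock"],s["position"],s["width"],s["qpos"].round(3))
im=manip.get_image("wrist"); pickle.dump(im,open(f"pics/{tag}.pkl","wb")); p=im["pixels"]; f=True
cv2.imwrite(f"pics/{tag}.png",p)
print("tool y deg",np.degrees(2*np.arctan2(s["ee_rot"][2],s["ee_rot"][1]))-90)
for X in Xs:
    u,v=[int(round(k)) for k in proj(im,X,f)]; print("pred",u,v)
    w=35; u0,v0=max(0,u-w),max(0,v-w)
    c=p[v0:v+w,u0:u+w]
    if c.size==0: continue
    g=cv2.cvtColor(c,cv2.COLOR_BGR2GRAY)
    m=(g<np.percentile(g,50)*.65).astype(np.uint8)
    nn,l,st,ce=cv2.connectedComponentsWithStats(m)
    for i in range(1,nn):
        if st[i,4]>30:
            q=ce[i]+[u0,v0]; print("  dark",st[i],q.round(1),onz(im,*q,X[2],f).round(4))
E
python3 spool.py w5 "[(.594,.113,.102),(.498,.328,.102)]"
```

```text
9.45 [0.58471213 0.04193659 0.21210731] 0.04299800246900496 [-0.047  0.295  1.492  0.     1.352 -0.309]
tool y deg 15.00689932052812
pred 312 127
  dark [ 10  15  14  37 109] [291.3 128.1] [0.5778 0.1072 0.102 ]
  dark [ 34  22  17  18 240] [318.9 122.2] [0.5982 0.118  0.102 ]
pred 268 -109
  dark [ 56   0  14  52 519] [297.   26.2] [0.56   0.1913 0.102 ]
  dark [   0   19   28   58 1051] [244.7  50.2] [0.5245 0.1605 0.102 ]
  dark [ 53 101  17  45 375] [294.8 126.3] [0.5801 0.1095 0.102 ]
  dark [   0  243   70  103 5047] [267.6 298.3] [ 0.5978 -0.0489  0.102 ]
```

Emit:
move_arm --steps '[0, 0, 0, 0.006, 0.03, 0, 0.01, 0, 0, 0, 0.013, 0.07, 0, 0.01, 0, 0, 0, 0.013, 0.076, -0.03, 0.01, 0, 0, 0, 0.013, 0.076, -0.07, 0.01, 0, 0, 0, 0.013, 0.076, -0.1, 0.01, 0, 0, 0, 0.013, 0.076, -0.12, 0.01, 0, 0, 0, 0.013, 0.076, -0.132, 0.01, 0, 0, 0, 0.013, 0.076, -0.138, 0.01, 0, 0, 0, 0.013, 0.076, -0.138, 0.01, 0, 0, 0, 0.013, 0.076, -0.138, 0.01]'

```text
clock: 10.5
position: [0.5982, 0.1164, 0.0737]
ee_rot: [0.001, 0.61, 0.793, 0.001]
contact_force: [-0.5, 0.7, 0.6]
width: 0.0429
gripper_force: 0.0
```

```bash
python3 - <<'E'
from h import *
import pickle
im=manip.get_image("wrist"); pickle.dump(im,open("pics/w6.pkl","wb"))
a=cv2.convertScaleAbs(im["pixels"][140:340,160:400],alpha=1.6)
s=manip.get_state(); print(s["position"],s["contact_force"])
a=cv2.resize(a,(600,500),interpolation=cv2.INTER_CUBIC)
b=manip.get_image("scene"); pickle.dump(b,open("pics/s6.pkl","wb"))
u,v=[int(k) for k in proj(b,s["position"])]
b=cv2.convertScaleAbs(cv2.resize(b["pixels"][v-50:v+50,u-20:u+20],(200,500),interpolation=cv2.INTER_CUBIC),alpha=1.6)
cv2.imwrite("pics/w6.png",np.hstack([a,b]))
E
```

```text
[0.59842305 0.11653169 0.07403484] [0.01122774 0.69347963 0.29155185]
```

View pics/w6.png

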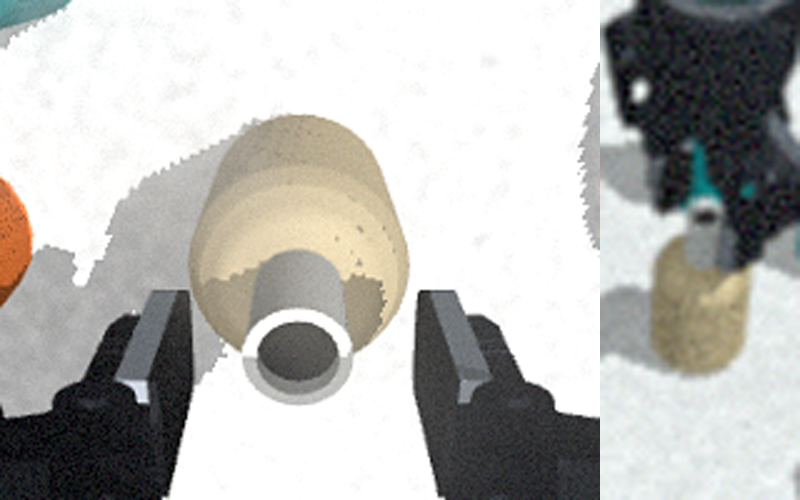

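The wrist view shows the tube centred between the fingers (u≈298 against 303). The tips end at v≈290, which puts them at z≈0.092, so they only overlap the top 10 mm of the tube. I'll lower another 11 mm and close.

Emit:
move_arm --squeeze 35 --steps '[0, 0, 0, 0, 0, -0.006, 0.01, 0, 0, 0, 0, 0, -0.011, 0.01, 0, 0, 0, 0, 0, -0.011, -1, 0, 0, 0, 0, 0, -0.011, -1, 0, 0, 0, 0, 0, -0.011, -1, 0, 0, 0, 0, 0, -0.011, -1, 0, 0, 0, 0, 0, -0.011, -1, 0, 0, 0, 0, 0, -0.011, -1, 0, 0, 0, 0, 0, -0.011, -1, 0, 0, 0, 0, 0, -0.011, -1]'

```text
clock: 11.6
position: [0.5975, 0.1167, 0.0619]
ee_rot: [0.0, 0.61, 0.793, 0.0]
contact_force: [-0.6, 0.9, -1.1]
width: 0.0189
gripper_force: 34.2
```

```bash
python3 - <<'E'
from h import *
import pickle
# case contents, cover open, from top image taken while closing is done
im=manip.get_image("top"); pickle.dump(im,open("pics/t7.pkl","wb"))
p=im["pixels"]; g=cv2.cvtColor(p,cv2.COLOR_BGR2GRAY)
for X in [(.534,-.1246,.108),(.5451,-.1766,.108),(.5949,-.1908,.108),(.6339,-.1563,.108),(.5842,-.141,.108)]:
    u,v=[int(round(k)) for k in proj(im,X)]
    c=g[v-7:v+8,u-7:u+8]; m=(c<115).astype(np.uint8)
    nn,l,st,ce=cv2.connectedComponentsWithStats(m)
    for i in range(1,nn):
        if 10<st[i,4]<60: q=ce[i]+[u-7,v-7]; print(st[i],q.round(1),onz(im,*q,.108).round(4))
print(manip.get_state())
cv2.imwrite("pics/t7.png",cv2.convertScaleAbs(cv2.resize(p[130:240,270:420],(750,550),interpolation=cv2.INTER_CUBIC),alpha=1.5))
E
```

```text
{'clock': 11.65, 'qpos': array([ 7.85558540e-02,  4.46502155e-01,  1.65414874e+00,  1.80900083e-05,
        1.04088298e+00, -1.81209476e-01]), 'qd': array([-0.00048265, -0.00035402,  0.00030407, -0.00085158, -0.00038031,
       -0.0009975 ]), 'effort': array([ 8.31886427e-05, -4.81326234e+01, -2.08365065e+01,  1.04620820e-03,
        7.48582643e-04,  1.62817548e-05]), 'position': array([0.59745571, 0.11665103, 0.06192089]), 'ee_rot': array([1.65921597e-05, 6.09571601e-01, 7.92731015e-01, 2.54826551e-05]), 'contact_force': array([ 0.13653498,  0.18376189, -1.32299618]), 'moment': array([-0.00071411,  0.00445613,  0.01917929]), 'gripper_force': 34.163859486579895, 'width': 0.01916642913866963}
```

```bash
python3 - <<'E'
from h import *
import pickle
im=pickle.load(open("pics/t7.pkl","rb"));p=im["pixels"]; g=cv2.cvtColor(p,cv2.COLOR_BGR2GRAY)
P=[]
for X in [(.534,-.1246,.108),(.5451,-.1766,.108),(.5949,-.1908,.108),(.6339,-.1563,.108),(.5842,-.141,.108)]:
    u,v=[int(round(k)) for k in proj(im,X)]
    c=g[v-7:v+8,u-7:u+8]; k=np.min(c[3:12,3:12]); m=(c<k+25).astype(np.uint8)
    nn,l,st,ce=cv2.connectedComponentsWithStats(m)
    best=min([i for i in range(1,nn) if st[i,4]>=8],key=lambda i:np.hypot(*(ce[i]-7)))
    q=ce[best]+[u-7,v-7]; w=onz(im,*q,.108); P.append(w); print((u,v),k,st[best],q.round(1),w.round(4))
mid=P[4]
for q in P[:4]: d=q-mid; print(np.linalg.norm(d).round(4),np.degrees(np.arctan2(d[1],d[0])).round(1))
# floor/rim: dark grey base outline -> rim circle fit
hsv=cv2.cvtColor(p,cv2.COLOR_BGR2HSV)
cc=proj(im,(.584,-.141,.062)); print("rim centre px",cc,"radius px",398.9*.0825/.86)
E
```

```text
(355, 212) 12 [ 5  5  5  5 18] [354.7 211.6] [ 0.5343 -0.1248  0.108 ]
(380, 206) 12 [ 5  4  5  5 18] [379.7 205.1] [ 0.5461 -0.1763  0.108 ]
(385, 181) 11 [ 6  5  4  5 16] [385.5 181. ] [ 0.5958 -0.1914  0.108 ]
(367, 163) 11 [ 5  6  5  4 16] [367.  163.5] [ 0.6337 -0.1558  0.108 ]
(361, 187) 11 [ 5  5  5  5 19] [361.2 186.8] [ 0.585  -0.1409  0.108 ]
0.0533 162.4
0.0526 -137.7
0.0516 -78.0
0.0509 -17.0
rim centre px (np.float64(356.80190578868644), np.float64(191.7451079076135)) radius px 38.26656976744186
```

View pics/t7.png

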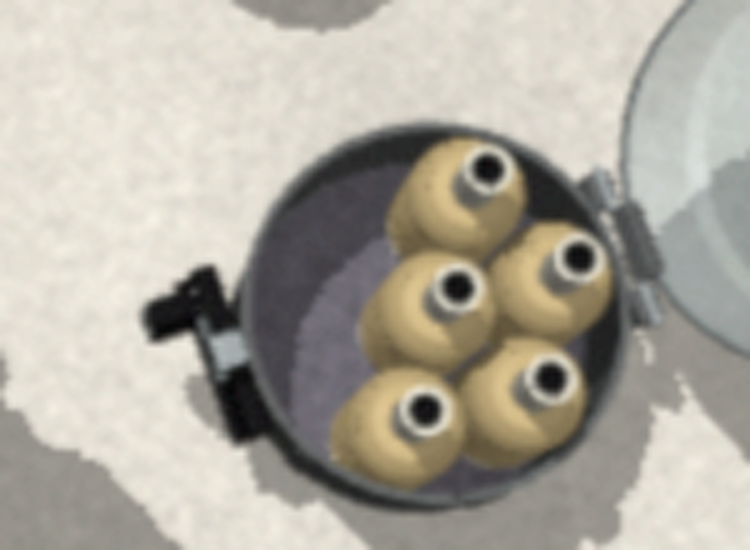

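The top view of the open case shows the rim centred at about (437,312) in the crop, with all five spools upright. The free slots are on the latch side. From the centre (0.5835, -0.142), the ring slots come out at A (0.623, -0.1055) and B (0.572, -0.090). I'll carry the first spool above A.

Emit:
move_arm --steps '[0, 0, 0, 0, 0, 0.02, -1, 0, 0, 0, 0, 0, 0.06, -1, 0, 0, 0, 0, 0, 0.1, -1, 0, 0, 0, 0.003, -0.025, 0.13, -1, 0, 0, 0, 0.007, -0.06, 0.135, -1, 0, 0, 0, 0.011, -0.095, 0.135, -1, 0, 0, 0, 0.015, -0.13, 0.135, -1, 0, 0, 0, 0.019, -0.165, 0.135, -1, 0, 0, 0, 0.023, -0.195, 0.135, -1, 0, 0, 0, 0.025, -0.21, 0.135, -1]'

```text
clock: 12.65
position: [0.6226, -0.096, 0.1968]
ee_rot: [0.0, 0.61, 0.792, -0.0]
contact_force: [0.7, 0.9, -1.4]
width: 0.0189
gripper_force: 34.5
```

Emit:
move_arm --steps '[0, 0, 0, 0, -0.006, 0, -1, 0, 0, 0, 0, -0.012, 0, -1, 0, 0, 0, 0, -0.012, 0, -1, 0, 0, 0, 0, -0.012, 0, -1, 0, 0, 0, 0, -0.012, 0, -1, 0, 0, 0, 0, -0.012, 0, -1, 0, 0, 0, 0, -0.012, 0, -1, 0, 0, 0, 0, -0.012, 0, -1, 0, 0, 0, 0, -0.012, 0, -1, 0, 0, 0, 0, -0.012, 0, -1]'

```text
clock: 13.65
position: [0.6225, -0.1053, 0.1969]
ee_rot: [0.0, 0.61, 0.793, 0.0]
contact_force: [-0.2, -0.4, -1.5]
width: 0.0192
gripper_force: 34.5
```

```bash
cat > held.py <<'E'
from h import *
import pickle,sys
s=manip.get_state(); X=s["position"]; print(s["clock"],X,s["width"],s["gripper_force"],s["contact_force"])
im=manip.get_image("wrist"); pickle.dump(im,open(f"pics/{sys.argv[1]}.pkl","wb")); p=im["pixels"]; cv2.imwrite(f"pics/{sys.argv[1]}.png",p)
g=cv2.cvtColor(p,cv2.COLOR_BGR2GRAY)
z=X[2]+float(sys.argv[2])
u,v=[int(round(k)) for k in proj(im,[X[0],X[1],z],True)]; print("pred",u,v)
w=28; c=g[v-w:v+w,u-w:u+w]
for th in (40,60,80):
    nn,l,st,ce=cv2.connectedComponentsWithStats((c<th).astype(np.uint8))
    for i in range(1,nn):
        if st[i,4]>60: q=ce[i]+[u-w,v-w]; print(th,st[i],q.round(1),"offset from TCP mm",((onz(im,*q,z,True)-X)*1e3).round(1))
print(c[::4,::3])
E
python3 held.py w8 0.040
```

```text
13.65 [ 0.62246314 -0.10531577  0.19692726] 0.01917861058307713 34.47322905063629 [-0.16367881 -0.35376116 -1.50765301]
pred 278 299
40 [  0   0  11  56 428] [254.8 301.7] offset from TCP mm [-8.8 -3.7 40. ]
40 [52  8  4 48 98] [304.2 304.4] offset from TCP mm [11.4  0.3 40. ]
40 [ 14  13  35  23 598] [280.9 294.9] offset from TCP mm [ 0.8  2.4 40. ]
60 [  0   0  12  56 468] [255.  300.3] offset from TCP mm [-8.9 -3.1 40. ]
60 [ 51   0   5  56 159] [303.9 295.1] offset from TCP mm [10.   4.6 40. ]
60 [ 14  12  35  25 637] [280.9 294.9] offset from TCP mm [ 0.8  2.3 40. ]
80 [  0   0  34  56 687] [257.3 293.4] offset from TCP mm [-8.8  0.5 40. ]
80 [ 43   0  13  56 251] [302.  289.5] offset from TCP mm [ 8.5  7.  40. ]
80 [ 14  12  35  30 854] [281.  297.6] offset from TCP mm [ 1.2  1.1 40. ]
[[ 66  69  32  33  77  71  70  76  81  86  86  91  97  97 101  82  74  47
   44]
 [ 64  61  25  32  71  71  72  77  71  82  78  77  92  97 101  72  77  58
   39]
 [ 64  51  26  28  71  66  66 128 164 158 164 161 161 156 122  80  71  75
   37]
 [ 66  24  16  32  68 160 161 166 142  92  70  64 111 142 106 133  94  71
   41]
 [ 66  23  26  55 166 165  94  27  30  32  34  37  35  36  31 109 109 110
   40]
 [129  38  20 118 108  25  24  26  35  20  28  34  36  33  38  30 112 111
   60]
 [125  32  20 114 111  21  26  30  23  28  27  28  28  27  31  40  43 109
   59]
 [ 72  29  28 118 111  58  25  19  25  30  23  27  32  30  26  32  71 109
   43]
 [ 14  30  18 116 110  62  69  15  22  19  20  27  29  18  38  66  83 106
   32]
 [ 14  12  20   5 111 110  65  68  71  74  62  70  72  69  67  69 110 110
   24]
 [ 19  32  21  10  82 117 115 101  69  69  65  75  68  77 112 112 115 140
   25]
 [  3  25  21   5 107 109 144 113 111 110 111 110 111 111 107 159 145 146
   19]
 [  7  25  16  44 108 109 138 137 136 136 139  74 104 157 148 149 155 157
   13]
 [  7  21  22 104 109 105 105 116 141 140 134 138 135 111  67 155 159 166
   16]]
```

```bash
cat > nb.py <<'E'
from h import *
import pickle,sys
im=pickle.load(open(f"pics/{sys.argv[1]}.pkl","rb")); g=cv2.cvtColor(im["pixels"],cv2.COLOR_BGR2GRAY)
for n,X in dict(s1=(.5343,-.1248,.108),s4=(.6337,-.1558,.108),mid=(.585,-.1409,.108),s2=(.546,-.1763,.108),A=(.6228,-.1056,.108)).items():
    u,v=[int(round(k)) for k in proj(im,X,True)]; print(n,u,v)
    w=20; c=g[v-w:v+w,u-w:u+w]
    if not(w<=u<560-w and w<=v<420-w): continue
    nn,l,st,ce=cv2.connectedComponentsWithStats((c<70).astype(np.uint8))
    for i in range(1,nn):
        if 60<st[i,4]<700: q=ce[i]+[u-w,v-w]; print("   ",st[i],q.round(1),onz(im,*q,.108,True).round(4))
E
python3 nb.py w8; python3 nb.py w5; python3 - <<'E'
import sys; sys.path.insert(0,'.')
E
python3 - <<'E'
from h import *
import pickle
# rim circle from top image: edge points of rim along rays from predicted centre
im=pickle.load(open("pics/t7.pkl","rb")); g=cv2.GaussianBlur(cv2.cvtColor(im["pixels"],cv2.COLOR_BGR2GRAY),(3,3),0).astype(float)
P=[]
for a in np.radians(np.r_[60:260:5]):
    d=np.array([np.cos(a),np.sin(a)]); r=np.arange(.070,.095,.0005)
    val=[]
    for k in r:
        u,v=proj(im,[.5835+k*d[0],-.142+k*d[1],.062]); val.append(cv2.getRectSubPix(g.astype(np.float32),(1,1),(u,v))[0,0])
    i=np.argmax(np.diff(val)); P.append(np.r_[.5835+r[i]*d[0],-.142+r[i]*d[1]]); 
P=np.array(P); from scipy.optimize import least_squares
s=least_squares(lambda q:np.hypot(*(P-q[:2]).T)-q[2],[.5835,-.142,.0825],loss="soft_l1",f_scale=.001); print(s.x, (np.abs(s.fun)*1e3).round(1))
E
```

```text
s1 168 208
    [  5   3  27  37 327] [161.9 216.4] [ 0.5299 -0.1335  0.108 ]
    [ 17  12  15  16 180] [171.8 207.7] [ 0.5372 -0.1238  0.108 ]
s4 277 272
    [  0   3  14  37 201] [259.8 271.9] [ 0.6202 -0.1598  0.108 ]
    [  8  31  32   9 205] [281.  287.9] [ 0.6413 -0.1702  0.108 ]
mid 224 242
    [  0   8  22  32 250] [211.4 248.1] [ 0.5762 -0.1494  0.108 ]
    [ 14  12  17  16 210] [226.1 241.2] [ 0.587 -0.14   0.108]
s2 173 267
    [ 5  0 10 14 61] [162.9 252.2] [ 0.5352 -0.1652  0.108 ]
    [ 22   1  18  21 137] [186.8 257. ] [ 0.5569 -0.1634  0.108 ]
    [ 15  13  16  14 166] [175.3 266.6] [ 0.5481 -0.1755  0.108 ]
    [28 25 12 12 77] [188.5 276.3] [ 0.5611 -0.1815  0.108 ]
A 279 213
s1 191 345
s4 276 385
mid 235 367
s2 196 379
A 278 351
[ 0.57780092 -0.1360559   0.08178495] [ 0.3  0.4  0.6  0.2  1.6  1.5  8.   1.   4.5  4.6  9.7 10.5  9.8  2.6
  2.   3.   1.5  1.2  0.8  0.6  1.4  0.2  0.7  0.7  1.3  1.2  0.6  1.4
  3.7  4.   3.8  1.1  0.1  0.3  0.   0.2  0.9  1.1  0.2  2.3]
```

Emit:
move_arm --steps '[0, 0, 0, 0.0015, -0.0005, 0, -1, 0, 0, 0, 0.0015, -0.0005, -0.02, -1, 0, 0, 0, 0.0015, -0.0005, -0.04, -1, 0, 0, 0, 0.0015, -0.0005, -0.055, -1, 0, 0, 0, 0.0015, -0.0005, -0.066, -1, 0, 0, 0, 0.0015, -0.0005, -0.074, -1, 0, 0, 0, 0.0015, -0.0005, -0.08, -1, 0, 0, 0, 0.0015, -0.0005, -0.085, -1, 0, 0, 0, 0.0015, -0.0005, -0.09, -1, 0, 0, 0, 0.0015, -0.0005, -0.09, -1]'

```text
clock: 14.7
position: [0.6237, -0.1058, 0.1065]
ee_rot: [-0.0, 0.61, 0.793, -0.0]
contact_force: [0.0, -0.3, -0.7]
width: 0.019
gripper_force: 34.5
```

Emit:
move_arm --steps '[0, 0, 0, 0, 0, -0.006, -1, 0, 0, 0, 0, 0, -0.012, -1, 0, 0, 0, 0, 0, -0.018, -1, 0, 0, 0, 0, 0, -0.024, -1, 0, 0, 0, 0, 0, -0.029, -1, 0, 0, 0, 0, 0, -0.033, -1, 0, 0, 0, 0, 0, -0.035, -1, 0, 0, 0, 0, 0, -0.036, -1, 0, 0, 0, 0, 0, -0.037, -1, 0, 0, 0, 0, 0, -0.037, -1]'

```text
clock: 15.7
position: [0.624, -0.1059, 0.07]
ee_rot: [0.0, 0.61, 0.793, 0.0]
contact_force: [-0.6, -0.2, -1.4]
width: 0.0187
gripper_force: 34.5
```

Emit:
move_arm --steps '[0, 0, 0, 0, 0, -0.0005, -1, 0, 0, 0, 0, 0, -0.001, -1, 0, 0, 0, 0, 0, -0.0015, -1, 0, 0, 0, 0, 0, -0.002, -1, 0, 0, 0, 0, 0, -0.002, -1, 0, 0, 0, 0, 0, -0.002, -1, 0, 0, 0, 0, 0, -0.002, -1, 0, 0, 0, 0, 0, -0.002, -1, 0, 0, 0, 0, 0, -0.002, -1, 0, 0, 0, 0, 0, -0.002, -1]'

```text
clock: 16.7
position: [0.624, -0.1058, 0.0679]
ee_rot: [0.0, 0.61, 0.793, 0.0]
contact_force: [-0.3, 0.1, -0.4]
width: 0.0187
gripper_force: 34.5
```

Emit:
move_arm --steps '[0, 0, 0, 0, 0, -0.0005, -1, 0, 0, 0, 0, 0, -0.0005, -0.3, 0, 0, 0, 0, 0, -0.0005, -0.15, 0, 0, 0, 0, 0, -0.0005, -0.15, 0, 0, 0, 0, 0, 0, -0.15, 0, 0, 0, 0, 0, 0.005, -0.15, 0, 0, 0, 0, 0, 0.02, -0.15, 0, 0, 0, 0, 0, 0.05, -0.15, 0, 0, 0, 0, 0, 0.09, -0.15, 0, 0, 0, 0, 0, 0.125, -0.15]'

```text
clock: 17.7
position: [0.6241, -0.1059, 0.1949]
ee_rot: [0.0, 0.61, 0.793, 0.0]
contact_force: [0.9, -0.8, -0.4]
width: 0.0364
gripper_force: 0.0
```

```bash
python3 held.py w9 -1 >/dev/null 2>&1; python3 nb.py w9
```

```text
s1 166 207
    [  5   1  27  39 301] [159.8 215.9] [ 0.5303 -0.1332  0.108 ]
    [ 16  13  15  16 178] [169.1 207.3] [ 0.5372 -0.1239  0.108 ]
s4 275 272
    [ 15  13  17  14 169] [278.  271.4] [ 0.6363 -0.1549  0.108 ]
    [  0  18  30  22 323] [264.6 283.1] [ 0.6281 -0.1687  0.108 ]
mid 221 241
    [  0   4  21  36 255] [208.7 246.6] [ 0.5757 -0.1484  0.108 ]
    [ 15  13  17  15 200] [223.9 241. ] [ 0.5871 -0.14    0.108 ]
    [26 34 14  6 72] [233.7 257.7] [ 0.5979 -0.1524  0.108 ]
s2 170 267
    [ 21   1  19  20 157] [183.1 256.2] [ 0.5557 -0.1631  0.108 ]
    [ 16  13  16  15 170] [173.  266.5] [ 0.5483 -0.1754  0.108 ]
    [29 25 11 11 73] [185.5 276.3] [ 0.5605 -0.1816  0.108 ]
A 277 212
    [ 16  12  17  16 223] [281.1 211.4] [ 0.6254 -0.1041  0.108 ]
```

Emit:
move_arm --steps '[0, 0, 0, -0.006, 0.02, 0.01, -0.1, 0, 0, 0, -0.018, 0.055, 0.02, -0.1, 0, 0, 0, -0.031, 0.095, 0.02, -0.1, 0, 0, 0, -0.044, 0.135, 0.02, 0.01, 0, 0, 0, -0.057, 0.175, 0.02, 0.01, 0, 0, 0, -0.07, 0.215, 0.02, 0.01, 0, 0, 0, -0.083, 0.255, 0.02, 0.01, 0, 0, 0, -0.096, 0.295, 0.02, 0.01, 0, 0, 0, -0.109, 0.335, 0.02, 0.01, 0, 0, 0, -0.118, 0.36, 0.02, 0.01]'

```text
clock: 18.75
position: [0.5034, 0.2573, 0.2127]
ee_rot: [-0.001, 0.609, 0.793, -0.0]
contact_force: [0.4, 0.5, 0.1]
width: 0.0432
gripper_force: 0.0
```

```bash
python3 spool.py w10 "[(.503,.331,.102)]"
```

```text
18.75 [0.50339385 0.25729229 0.21265742] 0.04320371989109568 [0.348 0.265 1.534 0.002 1.344 0.086]
tool y deg 15.014745792905046
pred 302 121
  dark [  7  27  25  34 194] [281.5 132.5] [0.4892 0.3172 0.102 ]
  dark [ 27  27  18  18 248] [302.5 121.3] [0.5033 0.3306 0.102 ]
```

Emit:
move_arm --steps '[0, 0, 0, 0, 0.03, 0, 0.01, 0, 0, 0, 0, 0.065, 0, 0.01, 0, 0, 0, 0, 0.073, -0.03, 0.01, 0, 0, 0, 0, 0.073, -0.07, 0.01, 0, 0, 0, 0, 0.073, -0.1, 0.01, 0, 0, 0, 0, 0.073, -0.125, 0.01, 0, 0, 0, 0, 0.073, -0.14, 0.01, 0, 0, 0, 0, 0.073, -0.15, 0.01, 0, 0, 0, 0, 0.073, -0.15, 0.01, 0, 0, 0, 0, 0.073, -0.15, 0.01]'

```text
clock: 19.8
position: [0.5061, 0.3274, 0.0634]
ee_rot: [0.0, 0.61, 0.793, 0.0]
contact_force: [0.0, -0.6, 0.5]
width: 0.0432
gripper_force: 0.0
```

```bash
python3 held.py w11 0.040 | head -12
```

```text
19.8 [0.50609742 0.32743613 0.06341903] 0.04319418677014369 0.0 [ 0.00842153 -0.62646732  0.46000035]
pred 278 299
40 [  7   4  32  25 479] [270.9 288. ] offset from TCP mm [-4.   4.5 40. ]
60 [  6   4  35  27 693] [272.5 287.5] offset from TCP mm [-3.4  4.9 40. ]
80 [ 45   0  11  16 130] [300.2 277.3] offset from TCP mm [ 6.2 12.3 40. ]
80 [  6   4  36  31 873] [272.9 289.9] offset from TCP mm [-3.   3.8 40. ]
[[ 81  74  63  61 106 142 141 138 135 139 138 112  84  93  90  80  81  77
   76]
 [ 80  56 126 144 140 130  71  32  39  47 132 144 136 126  90  79  83  76
   69]
 [ 74 146 141 123  30  39  35  37  39  44  34  42 111 140 142  81  77  70
   69]
```

Emit:
move_arm --squeeze 35 --steps '[0, 0, 0, -0.003, 0.003, -0.001, 0.01, 0, 0, 0, -0.003, 0.003, -0.001, 0.01, 0, 0, 0, -0.003, 0.003, -0.001, 0.01, 0, 0, 0, -0.003, 0.003, -0.001, -1, 0, 0, 0, -0.003, 0.003, -0.001, -1, 0, 0, 0, -0.003, 0.003, -0.001, -1, 0, 0, 0, -0.003, 0.003, -0.001, -1, 0, 0, 0, -0.003, 0.003, -0.001, -1, 0, 0, 0, -0.003, 0.003, -0.001, -1, 0, 0, 0, -0.003, 0.003, -0.001, -1]'

```text
clock: 20.85
position: [0.5029, 0.3302, 0.0622]
ee_rot: [-0.0, 0.61, 0.793, 0.0]
contact_force: [-1.8, 0.3, 4.4]
width: 0.0189
gripper_force: 34.2
```

Emit:
move_arm --steps '[0, 0, 0, 0, 0, 0.02, -1, 0, 0, 0, 0, 0, 0.06, -1, 0, 0, 0, 0, 0, 0.1, -1, 0, 0, 0, 0.002, -0.01, 0.135, -1, 0, 0, 0, 0.006, -0.035, 0.14, -1, 0, 0, 0, 0.012, -0.07, 0.14, -1, 0, 0, 0, 0.018, -0.105, 0.14, -1, 0, 0, 0, 0.024, -0.14, 0.14, -1, 0, 0, 0, 0.03, -0.175, 0.14, -1, 0, 0, 0, 0.035, -0.205, 0.14, -1]'

```text
clock: 21.85
position: [0.5382, 0.1233, 0.2012]
ee_rot: [0.0, 0.61, 0.793, -0.0]
contact_force: [0.3, 0.1, -1.9]
width: 0.0189
gripper_force: 34.6
```

Emit:
move_arm --steps '[0, 0, 0, 0.006, -0.035, 0, -1, 0, 0, 0, 0.012, -0.07, 0, -1, 0, 0, 0, 0.018, -0.105, 0, -1, 0, 0, 0, 0.024, -0.14, 0, -1, 0, 0, 0, 0.03, -0.17, 0, -1, 0, 0, 0, 0.034, -0.195, 0, -1, 0, 0, 0, 0.036, -0.208, 0, -1, 0, 0, 0, 0.036, -0.213, 0, -1, 0, 0, 0, 0.036, -0.213, 0, -1, 0, 0, 0, 0.036, -0.213, 0, -1]'

```text
clock: 22.85
position: [0.5737, -0.0867, 0.2018]
ee_rot: [-0.0, 0.609, 0.793, 0.0]
contact_force: [0.1, 0.4, 0.1]
width: 0.019
gripper_force: 34.6
```

```bash
python3 held.py w12 0.040 | head -12; python3 nb.py w12
```

```text
22.85 [ 0.57367087 -0.08667298  0.20179348] 0.01896489691492836 34.59618330001831 [0.08242097 0.38978077 0.14216202]
pred 278 299
40 [  0   0  15  56 457] [255.1 301.2] offset from TCP mm [-8.8 -3.5 40. ]
40 [ 44   0  12  56 181] [303.2 298.9] offset from TCP mm [10.3  2.8 40. ]
40 [ 14  13  35  24 601] [281.  295.7] offset from TCP mm [ 1.  2. 40.]
40 [19 47 14  8 84] [275.3 321.3] offset from TCP mm [  2.  -11.3  40. ]
60 [  0   0  16  56 506] [255.4 300.5] offset from TCP mm [-8.7 -3.1 40. ]
60 [ 38   0  18  56 220] [302.5 299.5] offset from TCP mm [10.1  2.4 40. ]
60 [ 14  13  35  25 633] [280.9 295.8] offset from TCP mm [ 0.9  1.9 40. ]
60 [19 47 14  8 93] [275.6 321.4] offset from TCP mm [  2.1 -11.3  40. ]
80 [  0   0  29  56 782] [258.1 295. ] offset from TCP mm [-8.2 -0.2 40. ]
80 [ 36   0  20  56 426] [299.2 299.7] offset from TCP mm [ 8.8  2.  40. ]
s1 222 242
    [  0   0  25  40 441] [208.4 246.3] [ 0.524 -0.132  0.108]
    [ 15  12  17  17 203] [224.7 241.7] [ 0.5368 -0.1242  0.108 ]
s4 324 299
mid 276 273
    [  0   1  15  39 312] [260.6 272.9] [ 0.5725 -0.1442  0.108 ]
    [  9  31  31   9 210] [281.  288.8] [ 0.5935 -0.1549  0.108 ]
s2 224 296
A 330 246
    [ 16  13  16  15 180] [333.5 245.5] [ 0.6253 -0.1041  0.108 ]
    [ 30  15  10  25 155] [345.8 255.7] [ 0.6386 -0.1104  0.108 ]
    [ 0 29 18 11 92] [314.8 261.1] [ 0.6142 -0.1217  0.108 ]
```

Emit:
move_arm --steps '[0, 0, 0, 0, -0.003, 0, -1, 0, 0, 0, 0, -0.003, -0.02, -1, 0, 0, 0, 0, -0.003, -0.045, -1, 0, 0, 0, 0, -0.003, -0.06, -1, 0, 0, 0, 0, -0.003, -0.07, -1, 0, 0, 0, 0, -0.003, -0.078, -1, 0, 0, 0, 0, -0.003, -0.085, -1, 0, 0, 0, 0, -0.003, -0.09, -1, 0, 0, 0, 0, -0.003, -0.095, -1, 0, 0, 0, 0, -0.003, -0.095, -1]'

```text
clock: 23.9
position: [0.5737, -0.0907, 0.1065]
ee_rot: [-0.0, 0.61, 0.793, -0.0]
contact_force: [-0.3, 0.7, 0.0]
width: 0.0186
gripper_force: 34.5
```

Emit:
move_arm --steps '[0, 0, 0, 0, 0.0005, -0.006, -1, 0, 0, 0, 0, 0.0005, -0.012, -1, 0, 0, 0, 0, 0.0005, -0.018, -1, 0, 0, 0, 0, 0.0005, -0.024, -1, 0, 0, 0, 0, 0.0005, -0.029, -1, 0, 0, 0, 0, 0.0005, -0.033, -1, 0, 0, 0, 0, 0.0005, -0.035, -1, 0, 0, 0, 0, 0.0005, -0.036, -1, 0, 0, 0, 0, 0.0005, -0.037, -1, 0, 0, 0, 0, 0.0005, -0.037, -1]'

```text
clock: 24.9
position: [0.574, -0.0904, 0.07]
ee_rot: [0.0, 0.61, 0.793, 0.0]
contact_force: [0.3, -0.7, -1.0]
width: 0.0186
gripper_force: 34.5
```

Emit:
move_arm --steps '[0, 0, 0, 0, 0, -0.0005, -1, 0, 0, 0, 0, 0, -0.001, -1, 0, 0, 0, 0, 0, -0.0012, -1, 0, 0, 0, 0, 0, -0.0014, -1, 0, 0, 0, 0, 0, -0.0014, -1, 0, 0, 0, 0, 0, -0.0014, -1, 0, 0, 0, 0, 0, -0.0014, -1, 0, 0, 0, 0, 0, -0.0014, -1, 0, 0, 0, 0, 0, -0.0014, -1, 0, 0, 0, 0, 0, -0.0014, -1]'

```text
clock: 25.9
position: [0.574, -0.0903, 0.0685]
ee_rot: [0.0, 0.61, 0.793, 0.0]
contact_force: [1.0, 0.7, -1.6]
width: 0.0188
gripper_force: 34.5
```

Emit:
move_arm --steps '[0, 0, 0, 0, 0, -0.0005, -1, 0, 0, 0, 0, 0, -0.001, -1, 0, 0, 0, 0, 0, -0.001, -1, 0, 0, 0, 0, 0, -0.001, -1, 0, 0, 0, 0, 0, -0.001, -0.3, 0, 0, 0, 0, 0, -0.001, -0.15, 0, 0, 0, 0, 0, -0.001, -0.15, 0, 0, 0, 0, 0, 0, -0.15, 0, 0, 0, 0, 0, 0.01, -0.15, 0, 0, 0, 0, 0, 0.03, -0.15]'

```text
clock: 26.9
position: [0.5728, -0.09, 0.0978]
ee_rot: [-0.002, 0.61, 0.793, -0.001]
contact_force: [-0.3, -0.6, -0.7]
width: 0.037
gripper_force: 0.0
```

Emit:
move_arm --steps '[0, 0, 0, 0, 0, 0.03, -0.15, 0, 0, 0, 0, 0, 0.06, -0.15, 0, 0, 0, 0, 0.01, 0.09, -0.15, 0, 0, 0, 0, 0.04, 0.11, -0.15, 0, 0, 0, 0, 0.08, 0.12, -0.15, 0, 0, 0, 0, 0.12, 0.12, -0.15, 0, 0, 0, 0, 0.16, 0.12, -0.15, 0, 0, 0, 0, 0.2, 0.12, -0.15, 0, 0, 0, 0, 0.23, 0.12, -0.15, 0, 0, 0, 0, 0.24, 0.12, -0.15]'

```text
clock: 27.9
position: [0.5737, 0.1527, 0.2193]
ee_rot: [-0.0, 0.608, 0.794, 0.001]
contact_force: [-0.2, -0.8, 0.0]
width: 0.0363
gripper_force: 0.0
```

```bash
python3 - <<'E'
from h import *
import pickle
t=manip.get_image("top"); s=manip.get_image("scene"); st=manip.get_state(); print(st["clock"],st["position"],st["qd"].round(3))
g=cv2.cvtColor(t["pixels"],cv2.COLOR_BGR2GRAY); 
for X in [(.534,-.1246,.108),(.5451,-.1766,.108),(.5949,-.1908,.108),(.6339,-.1563,.108),(.5842,-.141,.108),(.623,-.105,.108),(.572,-.09,.108)]:
    u,v=[int(round(k)) for k in proj(t,X)]; c=g[v-7:v+8,u-7:u+8]; k=np.min(c[3:12,3:12])
    nn,l,sx,ce=cv2.connectedComponentsWithStats((c<k+25).astype(np.uint8))
    b=min([i for i in range(1,nn) if sx[i,4]>=8],key=lambda i:np.hypot(*(ce[i]-7)))
    print(sx[b],onz(t,*(ce[b]+[u-7,v-7]),.108).round(4))
a=cv2.resize(t["pixels"][80:340,90:430],(400,306)); a=cv2.resize(t["pixels"][130:250,270:430],(400,300),interpolation=cv2.INTER_CUBIC)
b=cv2.resize(t["pixels"],(400,300)); c=cv2.resize(s["pixels"],(400,300)); d=cv2.resize(s["pixels"][150:330,110:350],(400,300),interpolation=cv2.INTER_CUBIC)
cv2.imwrite("pics/final.png",cv2.convertScaleAbs(np.vstack([np.hstack([a,b]),np.hstack([c,d])]),alpha=1.4))
E
```

```text
28.0 [0.57388064 0.15076845 0.21901753] [-0.039 -0.001  0.012 -0.025  0.    -0.013]
[ 5  5  5  5 19] [ 0.534  -0.1247  0.108 ]
[ 5  4  5  5 19] [ 0.546  -0.1765  0.108 ]
[ 6  5  4  5 16] [ 0.5958 -0.1914  0.108 ]
[ 5  6  5  4 16] [ 0.6337 -0.1558  0.108 ]
[ 5  5  5  5 19] [ 0.585  -0.1409  0.108 ]
[ 5  5  4  5 17] [ 0.6234 -0.1049  0.108 ]
[ 5  5  4  4 16] [ 0.5727 -0.0899  0.108 ]
```

View pics/final.png

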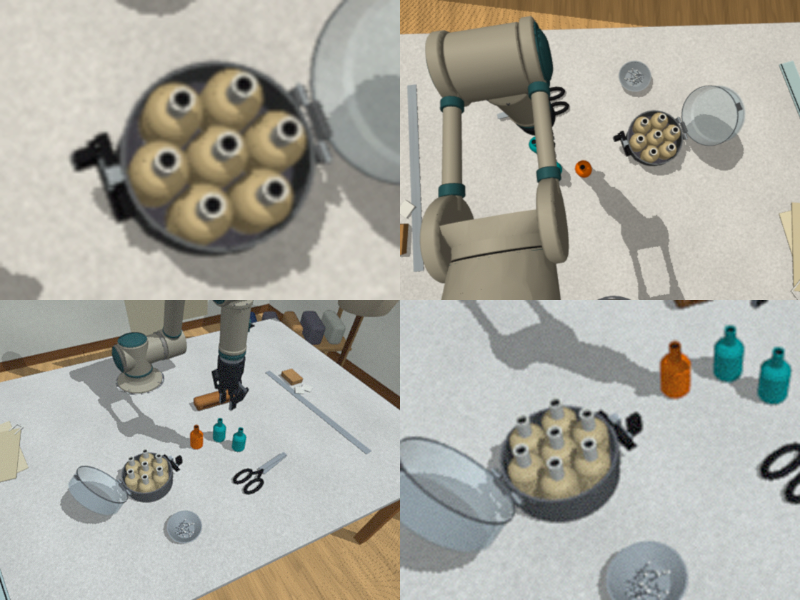

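The pictures show all seven spools upright in the case, with one in the middle and six evenly around it. The cover is open, the bystanders and look-alikes are where they were, and the robot is clear. Handing in.

```bash
python3 -c "
from rig import manip
print(manip.sign_off())"
```

```text
the job is handed in; nothing more can be done
None
```

The latch was slid left and the cover sprang open; both spools were set into the ring, so all seven stand upright with the cover open, and the job was handed in at about 28 s (no verdict shown).

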